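# Let the seal stones down out of the drop-bottom box

### The arm

A 6-joint arm with a two-finger parallel gripper is mounted at the origin on the work surface. World frame = base frame: x ahead of the robot, y to its left, z up, the work surface at z = 0. Lengths are in mm, angles in rad, forces in N, time in s.
With the tool pointing down it reaches from about 275 to 1000 mm from the base axis. Payload 8.4 kg.
Tool frame: the origin (TCP) lies between the finger pads; the fingertips stand r.tips_ahead ahead of it and the grasp point (between the pads) lies 6 mm ahead of it (r.tips_ahead is the distance from the TCP to the fingertips, in mm); z points along the fingers, y is the line along which they close (so a half turn about z gives the same grasp; the last joint's range is limited). The gripper opens to 85 mm and grips with 20 to 120 N. Pads are 22 mm wide; open, the fingers measure 114 mm over their backs; the gripper's body (76 mm by 85 mm) begins 54 mm behind the grasp point. The pads swing forward as they close: fully open they stand 13 mm farther back than shut.
Start: joints at [1.163, 0.353, 1.633, -0, 1.155, -0.002], TCP at [246.72, 574.245, 256.281] pointing down, gripper open.
Joint ranges: [-2.63, 2.63], [-0.92, 2.1], [0.06, 2.66], [-1.3, 4.44], [0, 2.69], [-3.02, 3.02]. Speed limits (rad/s): [2.22, 2.22, 2.79, 3.14, 3.14, 3.14].

### API

Orientations are given as [roll, pitch, yaw] about the fixed x, y, z axes, in that order (R = Rz(yaw) Ry(pitch) Rx(roll)).
In Python, from rig import r gives the robot as it stands.
- The arm moves only by the tool carry_out, never from a script. Its arguments are lists of equal length, an entry for each row: "delta_pos": the shift along the tool's x, y, z in m, a list of three; "rot": the turn, a rotation vector about the tool's x, y, z in degrees, a list of three. A call has 1 to 8 rows; each row is the pose to reach, as a shift and turn from the pose commanded when the call began, along the tool's axes at that moment; what a row does not reach only later rows make up. A row lasts 1/8 s, in which the tool goes at most 62.5 mm and 10.7 degrees, less where a joint would pass 70% of its speed; a pose out of reach is approached as far as the arm can. A call with a gripper value outside its range is refused whole. "claw" is the finger opening in m, from 0 to 0.0854, set as the call begins (left out, the last holds). The fingers move at their own pace and stop on an object; "grip_force" is the grip in N (left out, the last holds). Time passes only in rows, so rows that repeat a pose let the fingers close. It gives the time, the measured TCP pose, the force, the opening and the grip force at its end, in the units of the state.
- r.sense(): the state, without advancing time (a new reading comes with each control period).
- r.grab_frame(name): name is "side" or "top" or "wrist"; returns the picture (400x640x3 uint8, blue, green, red); there is no depth.
- r.camera_info(name): a dict with "fx", "fy", "cx", "cy" (pixels), "pose" (4x4, takes a point from camera to world coordinates); the wrist camera has in their place "hand_eye" (4x4, takes a point from camera to tool coordinates, whose origin is the TCP and whose axes are the flange's). Camera axes: x right, y down, z forward; pixel columns grow to the right and rows downward; lengths in mm; the calibration is good to about 2 mm. A picture is of the moment at which its call begins: read the wrist's pose just before it. camera_info takes no time and is no camera call.
- r.sign_off(): hands the job in; it is judged then, once.
Trained networks look in the newest picture that a camera, given by its name, has taken for a name from the list of things; names that differ only in an ending like _2 or _b are one class to them, and where a whole thing is asked for, a point or a joint stands for the part that bears it (a point fixed in the world has none). Each returns a list of dicts, best first, with "p" (0 to 1); they miss things now and then, are a little off and sometimes report something else, mostly with a low value. They report only what shows in the picture. A call takes as long as a camera call. They do not tell look-alikes from the thing itself.
- r.recognise(thing, camera): "box" ([left, top, right, bottom] in pixels, round what is visible of it).
- r.cut_out(thing, camera): "mask" (400x640 bool, what is visible of it) and "box" ([left, top, right, bottom] in pixels, round what is visible of it).
The state is a dict: "clock": time; "qpos": joint angles; "qvel": joint speeds; "joint_efforts": joint torques, N m; "eef_pos": TCP position; "tcp_rot": TCP orientation; "contact_force": force on the tool from outside, world axes, zero at the start; "wrist_torque": the same for the moment, N m; "opening": opening from 0.0 (shut) to 1.0 (fully open); "grasp_force": force on a finger pad.
Only numpy, scipy, OpenCV 4.12 (cv2) and the standard library are available. Lean on these libraries where they do the work, as an engineer would, in place of code of your own. Each camera call takes 0.05 s, during which the arm holds its last target. There are 200 camera calls.

### The job

Two alike drop-bottom wooden boxes on legs stand on the seal carver's desk. Draw out the latch of the one that holds the two square stone seals, so that its hinged floor swings open and both seals drop into the tray below it, then let go. Leave the other box, with the round pots in it, shut.

Things in the scene. Friction and masses are not known exactly. Their poses are not given: they have to be found in the camera images.
- dispenser: The box with the square seals, fixed; its twin holds two round pots, 38 mm wide. Origin: on the desk under the hopper's centre; -x is the latch side, facing the robot to within 20 degrees; z up. Hopper: open top, 108 mm square outside, 96 inside, hinged floor at z=140 mm, rim 195. Catch tray below, part of it: inside x -120 to 70, y -65 to 65 mm, floor z=6, walls to 36.
- latch_handle (a point): Centre of the upright black handle of that box's latch, in front of the hopper; axes as the box's. Handle 14 mm in x, 20 in y, 45 high (185 to 230 mm over the desk), on a steel stem 8 x 12 mm; 64 mm clear to the hopper wall. Pull it straight along -x: 25 mm frees the floor, stop after 29 to 35 mm, about 4 N of friction; stays where left. All else close by is lower than 200 mm.
- dispenser_floor (a joint): Hinged floor of that box, hinge along the back (+x) edge: 0 = shut, 1.45 rad = hanging open. It falls open by its own weight when the latch is drawn.
- seal_a: Stone seal, a square block 26 x 26 x 44 mm with a round knob on one end (58 mm over all), 60 to 120 g, lying on its side in the hopper. Origin: centre of the square block; x along its length, to the knob.
- seal_b: The second stone seal, the same as the first.
- other_floor (a joint): Hinged floor of the other box, the one with the round pots: 0 = shut, 1.45 rad = open. It must stay shut.
Not all that is in view belongs to the job. Leave any purple look-alike of the dispenser alone.

How it is judged:
By the outcome, as a careful person would: the job done as asked, in the order asked, and still so for the second after the job is handed in, with the robot touching nothing.
It also fails if it takes over 32 s, if anything falls off the work surface, if the arm or the gripper's body presses on something with over 40 N, if the wrist force passes 120 N, or if a joint passes its speed limit or range.

## Working session

There is one attempt and no reset: what is moved stays moved. The work goes in short steps, Python scripts to look and compute and a tool call to move; the robot and the scene stay as the last step left them, time stands still between calls to the robot, and variables do not carry over. Pictures are saved under pics/ and viewed, at most 10 in all, crops included, and the job is handed in when it is done.

Besides the shell and the picture viewer there is one more tool, called after "Request:" as name(argument=value, ...) on one line, values as JSON. carry_out: Moves the arm, as the interface text tells. Its arguments: {"type":"object","properties":{"delta_pos":{"type":"array","items":{"type":"array","items":{"type":"number"}}},"rot":{"type":"array","items":{"type":"array","items":{"type":"number"}}},"claw":{"type":"number"},"grip_force":{"type":"number"}},"required":["delta_pos","rot"]}

```bash
mkdir -p pics; python3 - <<'E'
from rig import r
import cv2,numpy as np
a=r.grab_frame("side");b=r.grab_frame("top")
cv2.imwrite("pics/s.png",a);cv2.imwrite("pics/t.png",b)
for c in("side","top"):
  i=r.camera_info(c);print(c,i["fx"],i["fy"],i["cx"],i["cy"],np.round(i["pose"],3).tolist())
  for t in("dispenser","latch_handle","seal_a"):
    print(t,[(np.round(d["box"]).tolist(),round(d["p"],2)) for d in r.recognise(t,c)])
print(r.sense(),r.tips_ahead)
E
```

```text
side 369.14144134920883 369.14144134920883 325.10029734617154 192.31151330876324 [[0.851, -0.29, 0.437, 118.445], [-0.525, -0.478, 0.705, -605.119], [0.004, -0.829, -0.559, 622.676], [0.0, 0.0, 0.0, 1.0]]
dispenser [([140.0, 135.0, 246.0, 242.0], 0.92), ([286.0, 108.0, 363.0, 198.0], 0.63)]
latch_handle [([138.0, 152.0, 168.0, 197.0], 0.76), ([293.0, 123.0, 307.0, 157.0], 0.5)]
seal_a []
top 366.643396971383 366.643396971383 320.3788634405193 201.62552237579473 [[0.022, -0.997, 0.07, 459.505], [-0.999, -0.025, -0.044, -1.375], [0.045, -0.069, -0.997, 922.788], [0.0, 0.0, 0.0, 1.0]]
dispenser [([131.0, 264.0, 234.0, 400.0], 0.68)]
latch_handle [([163.0, 342.0, 190.0, 393.0], 0.98), ([174.0, 152.0, 202.0, 195.0], 0.67), ([414.0, 113.0, 450.0, 154.0], 0.38)]
seal_a [([185.0, 109.0, 203.0, 142.0], 0.9), ([159.0, 111.0, 180.0, 143.0], 0.76)]
{'clock': 0.4, 'qpos': array([ 1.16254270e+00,  3.53087541e-01,  1.63348733e+00, -6.46663148e-06,
        1.15522098e+00, -2.40449694e-03]), 'qvel': array([-7.32984413e-04, -1.28396793e-04,  1.79541816e-05,  2.00571814e-05,
       -1.47844306e-03,  1.09468339e-03]), 'joint_efforts': array([-3.74551782e-04, -6.04554391e+01, -3.42001641e+01,  3.20272841e-05,
        3.58862824e-03, -1.47900636e-05]), 'eef_pos': array([246.73095508, 574.17520618, 256.18883422]), 'tcp_rot': array([-3.14138945e+00,  5.42710388e-06,  2.73574613e+00]), 'contact_force': array([-0.15528299, -0.05921177,  0.61407365]), 'wrist_torque': array([-0.01456871,  0.00616501,  0.01819833]), 'grasp_force': 0.0, 'opening': 1.0026794328659157} 25.0
```

View pics/s.png

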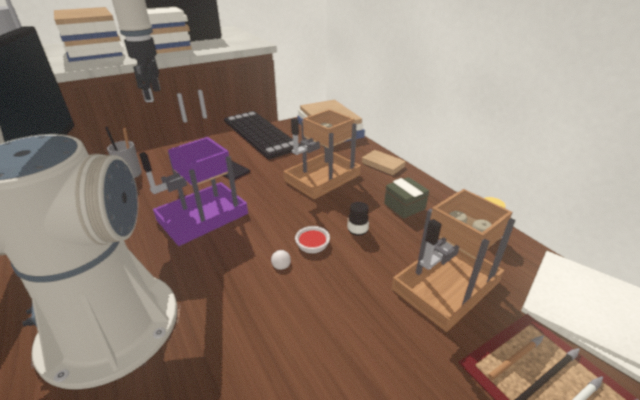

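View pics/t.png

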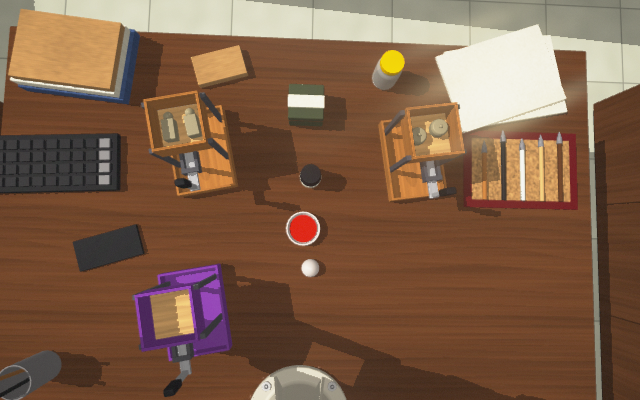

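The side view shows wooden boxes at about (325,150) and (455,255), plus a purple one at (200,185). In the top view there are three candidates:
- The wooden box at (178,122) holds two long blocks with knobs.
- The wooden box at (430,130) holds two round pots.
- The purple box at (168,318) is a decoy.

The one at (178,122) fits, and I'll confirm it with an enlarged crop.

```bash
python3 - <<'E'
from rig import r
import cv2,numpy as np
b=cv2.imread("pics/t.png");a=cv2.imread("pics/s.png")
c1=cv2.resize(b[85:205,130:250],(400,400),interpolation=cv2.INTER_CUBIC)
c2=cv2.resize(a[100:200,270:370],(400,400),interpolation=cv2.INTER_CUBIC)
cv2.imwrite("pics/crop.png",np.hstack([c1,c2]))
E
```

```text
(no output)
```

View pics/crop.png

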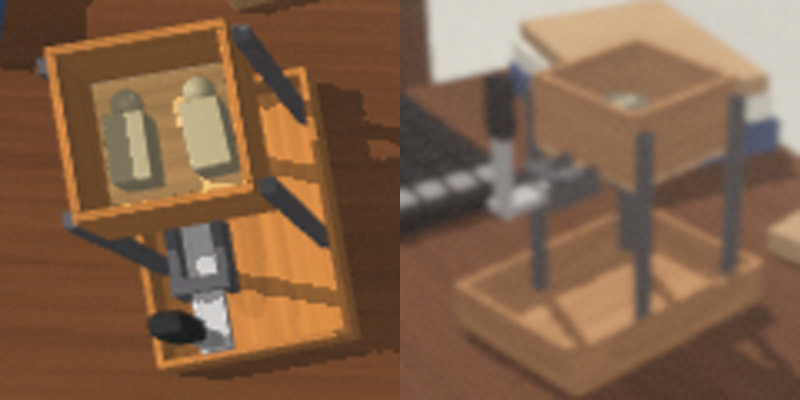

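The crop confirms it: this box holds two square blocks with knobs. Next I fit the box pose from the rim and tray corners, and check the handle with both cameras.

```bash
cat > h.py <<'E'
from rig import r
import numpy as np
def proj(c,P):
    i=r.camera_info(c);q=(np.atleast_2d(P)-i["pose"][:3,3])@i["pose"][:3,:3]
    return np.c_[q[:,0]/q[:,2]*i["fx"]+i["cx"],q[:,1]/q[:,2]*i["fy"]+i["cy"]]
E
python3 - <<'E'
from h import *
from scipy.optimize import least_squares
rim=np.array([[54,54,195],[54,-54,195],[-54,-54,195],[-54,54,195]])
uv=np.array([[45,47],[228,20],[253,184],[72,218]])/3.333+[130,85]
def W(p,B):
    c,s=np.cos(p[2]),np.sin(p[2]);return B@np.array([[c,s,0],[-s,c,0],[0,0,1]])+[p[0],p[1],0]
s=least_squares(lambda p:(proj("top",W(p,rim))-uv).ravel(),[700,300,0]);print(s.x,s.fun.round(1))
h=np.array([[-125,0,230],[-125,0,185.]])
P=W(s.x,h);print(P.round(1))
print("pred top",(proj("top",P)-[130,85])*3.333,"side",(proj("side",P)-[270,100])*4)
print("side rim",(proj("side",W(s.x,rim))-[270,100])*4)
# free triangulation of the handle ends
o=[[(150,325),(195,331)],[(500,72),(501,139)]]
for k in range(2):
    a=np.array(o[0][k])/3.333+[130,85];b=np.array(o[1][k])/4+[270,100]
    t=least_squares(lambda p:np.r_[proj("top",p)[0]-a,proj("side",p)[0]-b],P[k]);print(t.x.round(1),t.fun.round(1))
E
```

```text
[6.65692607e+02 2.59185323e+02 2.02096779e-01] [-0.1 -1.  -0.6 -1.5  0.6  1.7  0.1  0.7]
[[543.2 234.1 230. ]
 [543.2 234.1 185. ]]
pred top [[162.70747375 314.37873119]
 [188.24319223 324.10853499]] side [[101.45078074  75.15130287]
 [104.091577   136.32119194]]
side rim [[237.13110775  36.08692718]
 [338.72902562  76.31081316]
 [232.34714036 117.89210332]
 [131.36761771  72.91099035]]
[618.9 200.1 218.8] [ 25.7 -41.1 -69.2   3.2]
[625.3 186.4 171.7] [ 25.5 -40.4 -65.    3.5]
```

```bash
cat >> h.py <<'E'
from scipy.spatial.transform import Rotation as R
def step(tgt,yaw):
    s=r.sense();A=R.from_euler("xyz",s["tcp_rot"]);B=R.from_euler("xyz",[np.pi,0,yaw])
    print("d",(A.inv().apply(np.array(tgt)-s["eef_pos"])/1000).round(4),"rot",(A.inv()*B).as_rotvec(degrees=True).round(2))
E
python3 - <<'E'
from h import *
print(r.camera_info("wrist"))
step([520,229,340],3.344)
step([247,574,340],2.736)
E
```

```text
{'fx': 330.9633883121369, 'fy': 330.9633883121369, 'cx': 317.26109948359704, 'cy': 205.71306781666146, 'hand_eye': array([[ 1.40275428e-04, -9.57256579e-01, -2.89240077e-01,
         7.25905364e+01],
       [ 9.99999796e-01, -4.60687518e-05,  6.37446292e-04,
        -6.83197794e-01],
       [-6.23524587e-04, -2.89240107e-01,  9.57256377e-01,
        -1.17825410e+02],
       [ 0.00000000e+00,  0.00000000e+00,  0.00000000e+00,
         1.00000000e+00]])}
d [-0.3873 -0.2093 -0.0838] rot [-1.000e-02 -0.000e+00 -3.485e+01]
d [-0.0003 -0.0001 -0.0838] rot [-0.01  0.   -0.01]
```

Request:
carry_out(delta_pos=[[0,0,-0.05],[-0.04,-0.022,-0.084],[-0.09,-0.049,-0.084],[-0.14,-0.076,-0.084],[-0.19,-0.103,-0.084],[-0.24,-0.13,-0.084],[-0.29,-0.157,-0.084],[-0.387,-0.209,-0.084]], rot=[[0,0,0],[0,0,-5],[0,0,-11],[0,0,-17],[0,0,-23],[0,0,-29],[0,0,-34.8],[0,0,-34.8]])

```text
clock: 1.4
eef_pos: [491.0, 265.2, 340.5]
tcp_rot: [3.141, 0.001, -2.938]
contact_force: [1.5, 0.6, -0.7]
opening: 1.004
grasp_force: 0.0
```

```bash
python3 - <<'E'
from h import *
step([520,229,340],3.344)
E
```

```text
d [-0.021  -0.0413  0.0005] rot [0.02 0.03 0.06]
```

Request:
carry_out(delta_pos=[[0,0,0],[0,0,0]], rot=[[0,0,0],[0,0,0]])

```text
clock: 1.65
eef_pos: [490.1, 266.5, 340.2]
tcp_rot: [3.141, -0.0, -2.941]
contact_force: [0.7, 0.1, -1.2]
opening: 0.997
grasp_force: 0.0
```

```bash
python3 - <<'E'
from h import *
import cv2
s=r.sense();print(s["eef_pos"],s["tcp_rot"])
im=r.grab_frame("wrist");cv2.imwrite("pics/w.png",im)
for t in("latch_handle","dispenser"):
  print([(np.round(d["box"]).tolist(),round(d["p"],2)) for d in r.recognise(t,"wrist")])
def wp(P):
    i=r.camera_info("wrist");T=np.eye(4);T[:3,:3]=R.from_euler("xyz",s["tcp_rot"]).as_matrix();T[:3,3]=s["eef_pos"]
    C=T@i["hand_eye"];q=(P-C[:3,3])@C[:3,:3];return np.c_[q[:,0]/q[:,2]*i["fx"]+i["cx"],q[:,1]/q[:,2]*i["fy"]+i["cy"]]
c,n=np.cos(.202),np.sin(.202);Rz=np.array([[c,n,0],[-n,c,0],[0,0,1]])
print("handle top corners/bottom centre",wp(np.array([[-132,-10,230],[-132,10,230],[-118,-10,230],[-118,10,230],[-125,0,185],[-54,-54,195],[-54,54,195]])@Rz+[665.7,259.2,0]).round(1))
E
```

```text
[490.07935541 266.51863712 340.23447994] [ 3.14124217e+00 -3.27090125e-04 -2.94121867e+00]
[([243.0, 325.0, 273.0, 364.0], 0.69)]
[([215.0, 194.0, 340.0, 383.0], 0.96), ([276.0, 3.0, 435.0, 56.0], 0.7)]
handle top corners/bottom centre [[249.5 259.9]
 [275.9 259.9]
 [250.6 276.5]
 [276.6 276.4]
 [271.  244.6]
 [214.5 319.7]
 [331.  319.6]]
```

View pics/w.png

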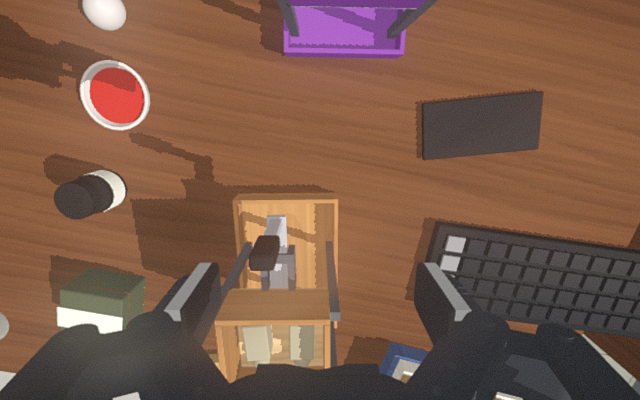

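The wrist view shows the handle top at (264,252) and the hopper rim at row 320. Both are within about 4 px of the prediction, which puts the handle about 3 mm nearer the robot. The pads have room for that.

```bash
python3 - <<'E'
from h import *
step([540.5,233.5,340],3.344)
step([540.5,233.5,216],3.344)
E
```

```text
d [-0.0431 -0.0437  0.0003] rot [ 0.01 -0.01  0.04]
d [-0.0431 -0.0437  0.1243] rot [ 0.01 -0.01  0.04]
```

Request:
carry_out(delta_pos=[[-0.022,-0.022,0],[-0.043,-0.044,0],[-0.043,-0.044,0],[-0.043,-0.044,0.04],[-0.043,-0.044,0.08],[-0.043,-0.044,0.11],[-0.043,-0.044,0.124],[-0.043,-0.044,0.124]], rot=[[0,0,0],[0,0,0],[0,0,0],[0,0,0],[0,0,0],[0,0,0],[0,0,0],[0,0,0]])

```text
clock: 2.8
eef_pos: [540.3, 232.7, 215.9]
tcp_rot: [-3.141, -0.001, -2.939]
contact_force: [0.2, 1.2, 1.1]
opening: 1.001
grasp_force: 0.0
```

```bash
python3 - <<'E'
from h import *
import cv2
im=r.grab_frame("wrist");cv2.imwrite("pics/w2.png",im)
print(r.sense()["eef_pos"],r.sense()["contact_force"])
E
```

```text
[541.04984608 232.84534753 216.94794868] [-0.70058963  0.01901498  0.32842995]
```

View pics/w2.png

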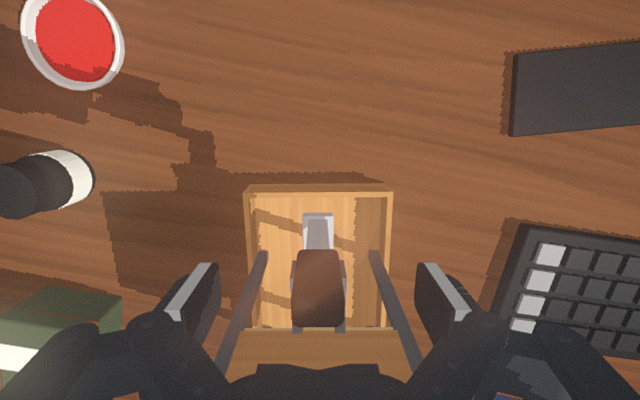

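The handle is at (318,290), midway between the fingers at columns 205 and 430. I'll close on it.

Request:
carry_out(delta_pos=[[0,0,0],[0,0,0],[0,0,0],[0,0,0],[0,0,0],[0,0,0],[0,0,0],[0,0,0]], rot=[[0,0,0],[0,0,0],[0,0,0],[0,0,0],[0,0,0],[0,0,0],[0,0,0],[0,0,0]], claw=0.005, grip_force=40)

```text
clock: 3.85
eef_pos: [541.1, 232.8, 216.8]
tcp_rot: [3.141, 0.001, -2.94]
contact_force: [-3.3, 3.8, 4.1]
opening: 0.232
grasp_force: 42.2
```

Opening 0.232 × 85 mm is about 20 mm, so the gripper holds the handle. Pulling slowly along tool +x.

Request:
carry_out(delta_pos=[[0.004,0,0],[0.008,0,0],[0.012,0,0],[0.016,0,0],[0.02,0,0],[0.024,0,0],[0.028,0,0],[0.028,0,0]], rot=[[0,0,0],[0,0,0],[0,0,0],[0,0,0],[0,0,0],[0,0,0],[0,0,0],[0,0,0]])

```text
clock: 4.85
eef_pos: [513.8, 227.0, 216.8]
tcp_rot: [3.141, 0.001, -2.94]
contact_force: [-1.6, 5.4, 4.8]
opening: 0.229
grasp_force: 42.2
```

```bash
python3 - <<'E'
from h import *
import cv2
s=r.sense();print(s["eef_pos"],s["contact_force"],s["opening"])
a=r.grab_frame("side");b=r.grab_frame("top")
c1=cv2.resize(b[85:205,130:250],(400,400),interpolation=cv2.INTER_CUBIC)
c2=cv2.resize(a[100:200,270:370],(400,400),interpolation=cv2.INTER_CUBIC)
cv2.imwrite("pics/crop2.png",np.hstack([c1,c2]))
E
```

```text
[513.82897805 226.97227617 216.77335549] [-1.63535715  5.40087757  4.83420502] 0.22894607402684142
```

View pics/crop2.png

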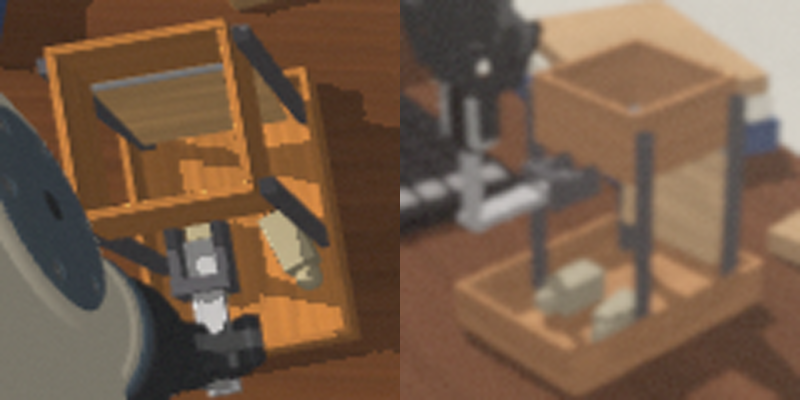

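The floor hangs open, and the side crop shows both seals in the tray at (570,285) and (615,315). Now I let go and rise.

Request:
carry_out(delta_pos=[[0.028,0,0],[0.028,0,0],[0.028,0,0],[0.028,0,0],[0.028,0,0],[0.028,0,0]], rot=[[0,0,0],[0,0,0],[0,0,0],[0,0,0],[0,0,0],[0,0,0]], claw=0.08)

```text
clock: 5.7
eef_pos: [486.4, 220.9, 216.2]
tcp_rot: [-3.141, -0.0, -2.94]
contact_force: [-0.2, 0.0, 0.8]
opening: 0.94
grasp_force: 0.0
```

I repeated the 28 mm shift when I should have held still, so the open hand slid back a little further. It's clear and shows no force, so I'll rise straight up and check.

Request:
carry_out(delta_pos=[[0,0,-0.02],[0,0,-0.06],[0,0,-0.11],[0,0,-0.15],[0,0,-0.15],[0,0,-0.15],[0,0,-0.15]], rot=[[0,0,0],[0,0,0],[0,0,0],[0,0,0],[0,0,0],[0,0,0],[0,0,0]])

```text
clock: 6.58
eef_pos: [485.7, 220.7, 364.9]
tcp_rot: [-3.141, -0.002, -2.94]
contact_force: [-0.2, -0.3, 0.2]
opening: 0.936
grasp_force: 0.0
```

```bash
python3 - <<'E'
from h import *
import cv2
s=r.sense();print(s["eef_pos"],s["contact_force"],s["opening"])
a=r.grab_frame("side")
cv2.imwrite("pics/s2.png",cv2.resize(a[80:340,260:540],None,fx=2.2,fy=2.2,interpolation=cv2.INTER_CUBIC))
E
```

```text
[485.69968041 220.65778664 364.87270202] [-0.22529057 -0.30002275  0.15194035] 0.9361530720479265
```

View pics/s2.png

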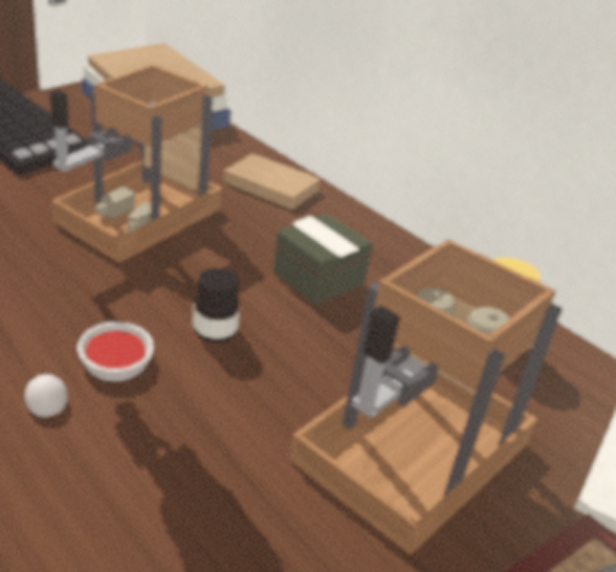

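Both seals lie in the tray at (115,203) and (142,215), the latch is drawn and the hand is clear. The pots' box at (465,300) is still shut.

```bash
python3 -c "
from rig import r
print(r.sign_off())"
```

```text
the job is handed in; nothing more can be done
None
```

I drew the latch of the seals' box, both seals dropped into its tray, the gripper has let go and is clear, and the pots' box is still shut; job handed in.

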